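Vent the air unit and take off its filler cap

TASK

Vent the compressed-air unit on the desk by pushing the push button on its top fully down and letting it come back up, before you turn the cap. Then take off its filler cap: nobody noted whether it has a right-hand or a left-hand thread, so try it both ways, turn it the way that gives as far as its stop, about a sixth of a turn, and lift it off. Finish with the cap still in the gripper, held still and roughly upright at least 6 cm higher than before and clear of the unit; leave the things lying about undisturbed.

Things in the scene. Friction and masses are not known exactly. Their poses are not given: they have to be found in the camera images.
- air_unit: compressed-air unit screwed to the desk: grey block 150 (x) x 88 (y) mm, top 60 mm up, on a foot plate 170 x 120 mm. Round gauge on the -x end out to x = -97 mm, brass hose tails at x = -35 mm out to y = +-84 mm. Origin: centre of the underside; x points from the gauge to the cap end, z up. On top at y = 0: the button at x = -45 mm, the filler neck at x = +30 mm
- vent_button_top (a point): centre of the upper face of the round steel push button, diameter 22 mm, 78 mm above the desk when up, in a round dark collar of diameter 38 mm and 12 mm height. It moves 6 mm straight down; the spring takes about 1.5 N at the start and 5 N fully down.
- vent_button (a joint): travel of the push button in m: 0 up, 0.006 fully down, springs back by itself
- neck (a point): centre of the top of the fixed round aluminium filler neck (55 mm diameter), 95 mm above the desk, where the cap's disc rests; axes as the air unit's
- cap_grip (a point): middle of the loose black cap's round knurled grip: an upright cylinder of 40 mm diameter and 33 mm height on a disc of 57 mm diameter and 9 mm thickness. The point is on the cap's axis, 25 mm above the disc's underside, 16 mm above its upper face, 17 mm below the grip's top. z is up along the axis; x along the thin rib (1.6 mm high) on the top. Closed, x lies along the unit's x within 3 degrees
- cap: the same cap, about 60 to 130 g, origin at the centre of the disc's underside, axes as cap_grip. A stem with two lugs reaches 15 mm down into the neck. Thread hand unknown and not visible. The wrong way it stops after 5 to 25 degrees; the right way it turns easily, without rising, to a hard stop about 55 degrees from closed; from 45 degrees up to that stop it lifts straight out
- tape_measure: tape measure lying by, 66 x 78 x 40 mm, origin under its centre; leave alone
- padlock: small padlock lying by, 57 x 38 x 18 mm, origin under its centre; leave alone
- masking_tape: roll of masking tape lying flat, 103 x 101 x 25 mm, origin under its centre; leave alone
- pliers: pliers lying flat, 66 x 168 x 14 mm, origin under their centre; leave alone
Mind the look-alikes: they are no part of the job. There is more than one size of the cap; the job needs the smallest.

How it is judged:
By the outcome, as a careful person would: the job done as asked, in the order asked, and still so for the second after the job is handed in, while the arm keeps its last pose, push and grip.
It also fails if it takes over 56 s, if anything falls off the work surface, if the arm or the gripper's body presses on something with over 40 N, if the wrist force passes 120 N, or if a joint passes its speed limit or range.

ROBOT

A 7-joint arm with a two-finger parallel gripper is mounted at the origin on a cart in front of the work surface, level with it; the furniture and walls round the work are solid. World frame = base frame: x ahead of the robot, y to its left, z up, the work surface at z = 0. Lengths are in m, angles in rad, forces in N, time in s.
With the tool pointing down it reaches from about 0.4 to 0.9 m from the base axis. Payload 5.5 kg.
Tool frame: the origin (TCP) lies midway between the tips of the shut fingers; the grasp point (between the pads) lies 19 mm behind it (manip.grip_depth is the distance from the TCP to the grasp point, in m); z points along the fingers, y is the line along which they close (so a half turn about z gives the same grasp; the last joint's range is limited). The gripper opens to 92 mm and grips with 3 to 60 N. Pads are 19 mm wide; open, the fingers measure 130 mm over their backs; the gripper's body (75 mm by 190 mm) begins 47 mm behind the grasp point.
Start: joints at [-1.033, 0.501, -0.427, 1.55, 0.221, 1.138, -0.21], TCP at [0.176, 0.626, 0.227] pointing down, gripper open.
Joint ranges: [-2.88, 2.88], [-0.31, 2.03], [-1.54, 1.56], [0.2, 2.42], [-1.41, 4.55], [0.19, 2.02], [-2.57, 2.57]. Speed limits (rad/s): [2.57, 2.57, 3.14, 3.14, 3.14, 3.14, 3.14].

INTERFACE

Orientations are given as a unit quaternion [x, y, z, w].
In Python, from bench import manip, effector, viewer gives the robot as it stands. Calls block until the motion is done:
- manip.move_pose(position, orientation): joint-space move of the TCP to a pose.
- manip.servo_line(position, ori=None, vel=0.15): straight line of the TCP; ori=None keeps the orientation; vel is the mean speed in m/s.
- manip.movej(angles): joint-space move.
- effector.open_jaws() and effector.close(f_grip=None): open the fingers fully, or close them until they stop; f_grip is the grip in N (None keeps the last).
- manip.sleep(seconds).
- manip.solve_ik(position, orientation): joint angles nearest the present ones, or None.
- viewer.get_image(name): name is "side" or "top"; returns the picture (420x560x3 uint8, red, green, blue); there is no depth.
- viewer.get_calibration(name): a dict with "vfov" (degrees; the focal length in pixels is half the picture's height over the tangent of half this angle, whatever the lens; pixels are square), "cx", "cy" (the principal point, pixels), "eye" and "attitude" of the camera in the world. Camera axes: x right, y down, z forward; pixel columns grow to the right and rows downward; lengths in m; the calibration is good to about 2 mm. A picture is of the moment at which its call begins. get_calibration takes no time and is no camera call.
A pose or a line that the arm cannot do raises manip.PlanningError and nothing moves.
- manip.hand_in(): hands the job in; it is judged then, once.
Readings, each from a call of its own:
- manip.current_clock(): time.
- manip.current_q(): joint angles.
- manip.current_joint_velocities(): joint speeds.
- manip.current_tau(): joint torques, N m.
- manip.current_tool_pos(): TCP position.
- manip.current_tcp_rot(): TCP orientation.
- manip.current_force(): force on the tool from outside, world axes, zero at the start.
- manip.current_wrist_torque(): the same for the moment, N m.
- manip.current_finger_gap(): finger opening in m.
- manip.current_gripper_force(): force on a finger pad.
Only numpy, scipy, OpenCV 4.12 (cv2) and the standard library are available. Lean on these libraries where they do the work, as an engineer would, in place of code of your own. Each camera call takes 0.05 s, during which the arm holds its last target. There are 200 camera calls.

## Working session

There is one attempt and no reset: what is moved stays moved. The work goes in short steps, each a Python script; the robot and the scene stay as the last script left them, time stands still between calls to the robot, and variables do not carry over. Pictures are saved under pics/ and viewed, at most 10 in all, crops included, and the job is handed in when it is done.

```bash
mkdir -p pics; ls; python3 - <<'E'
from bench import manip, viewer
import cv2
for n in("side","top"):
    cv2.imwrite(f"pics/{n}0.png",viewer.get_image(n)[:,:,::-1]); print(n,viewer.get_calibration(n))
print(manip.current_clock(),manip.current_tcp_rot(),manip.grip_depth)
E
```

```text
pics
side {'vfov': 43.25513446524988, 'cx': 282.67694834929165, 'cy': 204.83050824844526, 'eye': array([ 0.60808784, -0.97533812,  0.69258361]), 'attitude': array([ 0.89897882,  0.01374002, -0.01987332, -0.43732521])}
top {'vfov': 43.06828410540344, 'cx': 290.6917172329447, 'cy': 211.35047974310862, 'eye': array([ 0.50540711, -0.20305137,  1.06522662]), 'attitude': array([ 0.7072945 , -0.70612716,  0.02268977, -0.02457841])}
0.1 [ 1.36917684e-01  9.90582048e-01 -8.55582689e-04 -1.46751149e-04] 0.0188
```

View pics/side0.png

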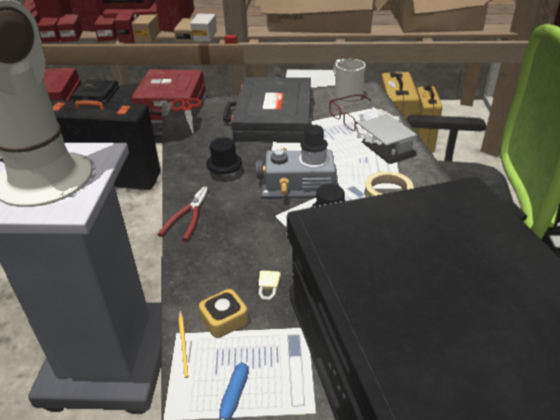

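View pics/top0.png

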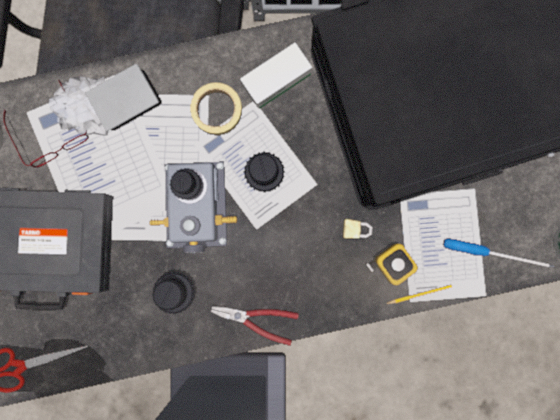

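Side view: the unit is at about (300,170), its cap at (315,140), with look-alike caps at (224,155) and (329,197). Top view: the unit's cap is at (186,183), the button at (189,226), the gauge at (193,245), and loose look-alike caps at (264,171) and (173,291). The cap on the neck above the unit is the one meant, and I'll check its size in an enlarged crop.

```bash
cat > h.py <<'E'
import numpy as np, cv2
from scipy.spatial.transform import Rotation as R
from bench import manip, effector, viewer
def ray(n,px):
    c=viewer.get_calibration(n); f=210/np.tan(np.radians(c['vfov'])/2)
    d=R.from_quat(c['attitude']).apply([(px[0]-c['cx'])/f,(px[1]-c['cy'])/f,1]); return c['eye'],d
def onz(n,px,z):
    e,d=ray(n,px); return e+d*(z-e[2])/d[2]
def proj(n,p):
    c=viewer.get_calibration(n); f=210/np.tan(np.radians(c['vfov'])/2)
    q=R.from_quat(c['attitude']).inv().apply(np.array(p)-c['eye']); return q[:2]/q[2]*f+[c['cx'],c['cy']]
E
python3 - <<'E'
from h import *
t=cv2.imread('pics/top0.png'); s=cv2.imread('pics/side0.png')
a=cv2.resize(t[140:320,140:300],None,fx=3.3,fy=3.3,interpolation=cv2.INTER_CUBIC)
b=cv2.resize(s[115:225,255:345],None,fx=3,fy=3,interpolation=cv2.INTER_CUBIC)
m=np.zeros((594,800,3),np.uint8); m[:,:528]=a[:594]; m[:330,530:800]=b
cv2.imwrite('pics/crop1.png',m)
print(onz('top',(186,183),.137),onz('top',(189,226),.078),onz('side',(315,130),.137),onz('side',(279,153),.078))
E
```

```text
[ 0.61714511 -0.01666878  0.137     ] [ 0.54395324 -0.01159061  0.078     ] [ 0.62142648 -0.01591215  0.137     ] [ 0.54498288 -0.01185013  0.078     ]
```

View pics/crop1.png

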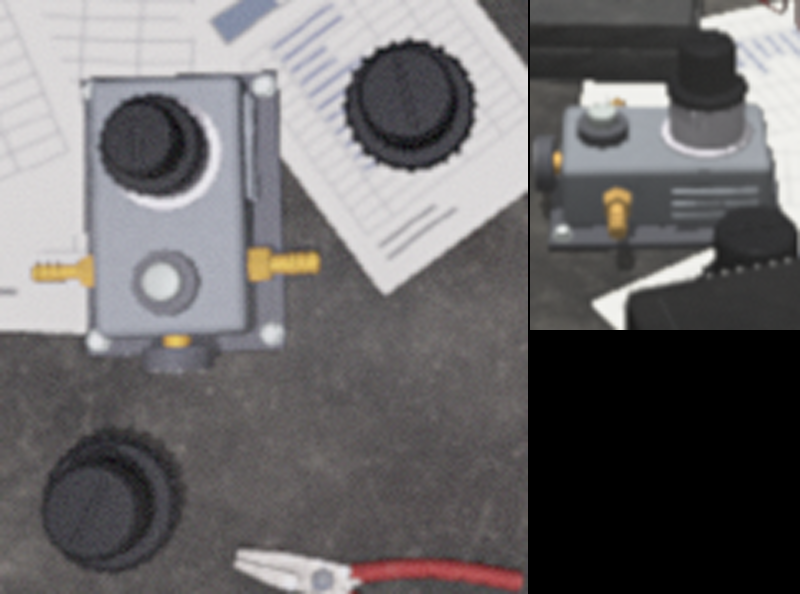

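```bash
python3 - <<'E'
from h import *
t=cv2.imread('pics/top0.png'); s=cv2.imread('pics/side0.png')
def blob(im,c,thr,r=9):
    g=im.max(2); x,y=c
    m=np.zeros_like(g); m[y-r:y+r,x-r:x+r]=(g[y-r:y+r,x-r:x+r]>thr)*255
    cs,_=cv2.findContours(m,cv2.RETR_EXTERNAL,cv2.CHAIN_APPROX_NONE); return cv2.fitEllipse(max(cs,key=cv2.contourArea))
b1=blob(t,(189,226),165); b2=blob(s,(279,153),165); print(b1,b2)
pb1=onz('top',b1[0],.078); pb2=onz('side',b2[0],.078); print(pb1,pb2)
pc1=onz('top',(182.7,183.3),.137); pc2=onz('side',(314,130.7),.137); print(pc1,pc2)
# brass tails & gauge for axis direction: tail tips at height ~? corners of the block top
for u,v in((93,80),(243,80),(243,330),(100,332)): print(onz('top',(u/3.3+140,v/3.3+140),.06))
d=(pc1+pc2-pb1-pb2)[:2]/2; print(np.linalg.norm(d),np.degrees(np.arctan2(d[1],d[0])))
e=onz('top',(263/3.3+140,85/3.3+140),.005)-onz('top',(272/3.3+140,333/3.3+140),.005);print(np.linalg.norm(e),np.degrees(np.arctan2(e[1],e[0])))
E
```

```text
((188.2384033203125, 224.91683959960938), (10.228254318237305, 10.299715042114258), 11.21988296508789) ((279.482177734375, 148.301025390625), (10.32894515991211, 16.537355422973633), 86.24742126464844)
[ 0.54596307 -0.01014644  0.078     ] [0.54513266 0.00710152 0.078     ]
[ 0.61660724 -0.01088143  0.137     ] [ 0.61934839 -0.01877058  0.137     ]
[0.66231681 0.03329867 0.06      ]
[ 0.66243208 -0.05335028  0.06      ]
[ 0.51830411 -0.05499577  0.06      ]
[0.51702239 0.02680405 0.06      ]
0.0736415788597302 -10.40777720633484
0.15090204682349348 2.672193780048006
```

The cap on the neck, at (186,183) in the top view, fits. Its disc is about 32 px across even though it sits higher, against about 39 px for the two loose ones at (264,171) and (173,291). The button is at about (0.546,-0.012) and the cap axis at about (0.619,-0.013), 74 mm apart where 75 is given. The unit's yaw is about 2°. Next I move over the button with the fingers shut.

```bash
cat >> h.py <<'E'
YAW=np.radians(2.0)
def down(a=0.0):  # tool down, tool y along unit y turned by a (rad, about world z)
    return (R.from_euler('z',YAW+a)*R.from_quat([0,1,0,0])).as_quat()
BTN=np.array([.5455,-.0120]); CAP=np.array([.6195,-.0125])
def st(): print('t',manip.current_clock(),np.round(manip.current_tool_pos(),4),'F',np.round(manip.current_force(),2),'M',np.round(manip.current_wrist_torque(),3),'gap',manip.current_finger_gap())
def snap(f,n,box=None,k=1):
    im=viewer.get_image(n)[:,:,::-1]
    if box: x0,y0,x1,y1=box; im=cv2.resize(im[y0:y1,x0:x1],None,fx=k,fy=k,interpolation=cv2.INTER_CUBIC)
    cv2.imwrite('pics/'+f,im)
E
python3 - <<'E'
from h import *
manip.move_pose([*BTN,.24],down()); effector.close(5); st()
manip.servo_line([*BTN,.092]); st(); print(manip.current_q())
im=[viewer.get_image(n) for n in("side","top")]
a=cv2.resize(im[0][100:220,240:350],None,fx=3.6,fy=3.6)[:432]; b=cv2.resize(im[1][140:260,140:250],None,fx=3.6,fy=3.6)
cv2.imwrite('pics/btn.png',np.hstack([a,b])[:,:,::-1])
E
```

```text
t 4.1417 [ 0.5455 -0.012   0.24  ] F [-0.71  0.15  0.06] M [-0.029  0.013 -0.032] gap 0.0008423076376516435
t 5.275 [ 0.5463 -0.012   0.0928] F [0.1  0.13 0.03] M [0.008 0.001 0.021] gap 0.00021848493703384685
[-2.93154835e-02  4.57647070e-01  2.59866356e-03  1.93146059e+00
 -1.67851177e-03  7.50928792e-01  1.57992327e+00]
```

View pics/btn.png

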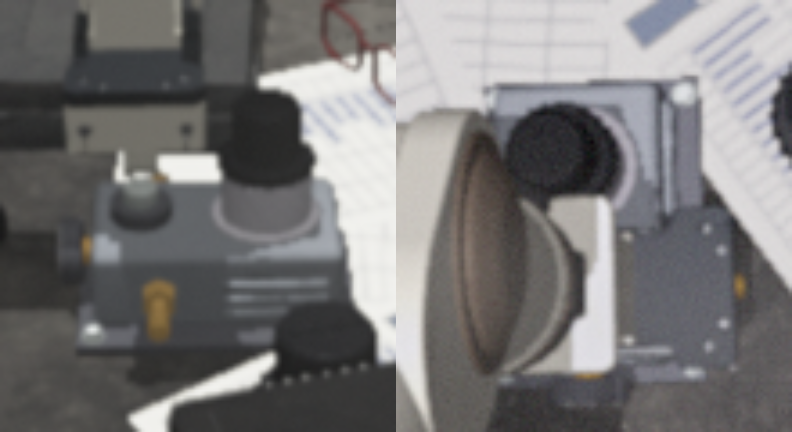

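The tool is centred over the button in the side view: body centre at crop column 137, button at 140. The cap and neck are clear of it. Now I press, watching the force.

```bash
python3 - <<'E'
from h import *
manip.servo_line([*BTN,.080],vel=.05); st()
z=.080; F0=manip.current_force()[2]
while z>.066:
    z-=.001; manip.servo_line([*BTN,z],vel=.01); f=manip.current_force()[2]-F0
    print(round(z,4),round(manip.current_tool_pos()[2],4),round(f,2))
    if f>16: break
manip.sleep(.3); st()
manip.servo_line([*BTN,.085],vel=.05); st()
manip.servo_line([*BTN,.16],vel=.2); st()
E
```

```text
t 5.7667 [ 0.5458 -0.012   0.08  ] F [ 1.29 -0.08  2.43] M [-0.007 -0.181 -0.056] gap 0.0009605499925160618
0.079 0.0792 0.51
0.078 0.0782 1.27
0.077 0.0771 1.8
0.076 0.0763 3.35
0.075 0.0762 10.84
0.074 0.076 18.22
t 7.5667 [ 0.546 -0.012  0.076] F [-4.24 -0.5  20.47] M [-0.005  0.966  0.054] gap 0.0006845317695884153
t 7.9333 [ 0.5445 -0.0121  0.0844] F [ 0.08 -1.03  0.45] M [-0.014 -0.001  0.013] gap 0.00034881968015009954
t 8.4583 [ 0.5451 -0.012   0.1596] F [-0.63 -0.51  0.34] M [-0.003  0.047  0.019] gap 0.0003132313756032093
```

The button pressed down against its spring (about 2.4 to 5.8 N), hit the hard stop and was released. Contact came about 4 mm above the nominal height, so the fingertips may reach lower than the TCP and I'll feel for the disc. Next I go over the cap, descend, and centre on it with a light grip.

```bash
python3 - <<'E'
from h import *
for a in(0,-90):
    for da in(-60,0,60):
        q=manip.solve_ik([*CAP,.112],down(np.radians(a+da))); print(a,da,None if q is None else np.round(q,2))
manip.servo_line([*CAP,.18],vel=.2); effector.open_jaws()
manip.servo_line([*CAP,.118],vel=.1); manip.sleep(.2); st(); F0=manip.current_force()
z=.118
while z>.1075:
    z-=.001; manip.servo_line([*CAP,z],vel=.02); f=(manip.current_force()-F0)[2]
    if f>2.5: z+=.002; manip.servo_line([*CAP,z],vel=.02); print('contact',f); break
manip.sleep(.2); st()
im=[viewer.get_image(n) for n in("side","top")]
a=cv2.resize(im[0][100:220,240:350],None,fx=3.6,fy=3.6); b=cv2.resize(im[1][140:260,140:250],None,fx=3.6,fy=3.6)
cv2.imwrite('pics/cap.png',np.hstack([a,b])[:,:,::-1])
effector.close(4); manip.sleep(.3); st()
E
```

```text
0 -60 [-0.18  0.55  0.21  1.74 -0.14  0.87  0.65]
0 0 [-0.03  0.54  0.01  1.73 -0.01  0.87  1.59]
0 60 [ 0.12  0.55 -0.19  1.73  0.13  0.88  2.53]
-90 -60 [-0.42  0.6   0.54  1.75 -0.38  0.9  -0.73]
-90 0 [-0.26  0.56  0.32  1.74 -0.22  0.88  0.19]
-90 60 [-0.1   0.54  0.1   1.74 -0.07  0.87  1.11]
t 11.4167 [ 0.6202 -0.0125  0.1189] F [-0.09 -0.   -0.69] M [ 0.015  0.061 -0.031] gap 0.0919672593134223
t 14.3667 [ 0.6195 -0.0125  0.107 ] F [-0.68  0.21  0.25] M [ 0.057  0.033 -0.003] gap 0.09167994242826431
t 15.6417 [ 0.6194 -0.0088  0.1074] F [-0.8   6.03  2.16] M [ 1.396  0.307 -0.019] gap 0.04055894502296883
```

View pics/cap.png

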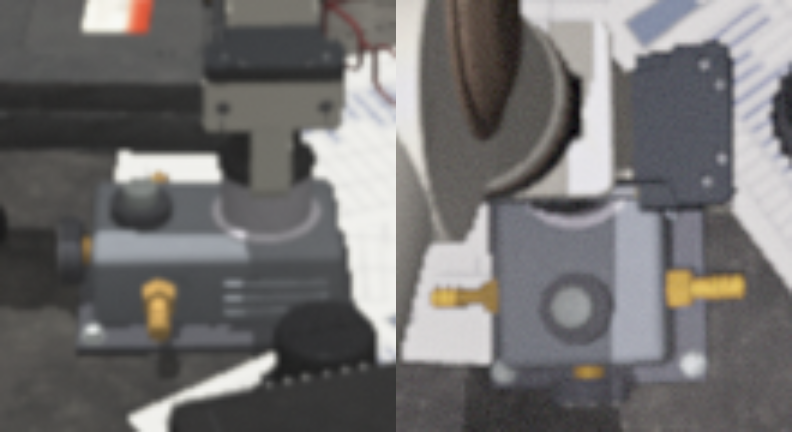

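The gap of 40.6 mm shows the cap's grip is held. The light grip pulled the tool 3.7 mm in +y, so the cap axis is at y ≈ -0.0083. In the picture the fingers straddle the cap and the button is back up at crop (570,308). I regrip along x, 3 mm higher, where the last joint has range both ways, and centre in x.

```bash
python3 - <<'E'
from h import *
y=-.0083; x=.6195; z=.1105; D=np.radians
effector.open_jaws()
manip.servo_line([x,y,z],vel=.05)
manip.move_pose([x,y,z],down(D(-45))); manip.move_pose([x,y,z],down(D(-90))); manip.sleep(.1); st()
effector.close(4); manip.sleep(.2); st()
p=manip.current_tool_pos(); x=float(p[0]+(p[0]-x)*.1); print('x',x)
manip.servo_line([x,y,z],vel=.02); manip.sleep(.2);st()
effector.close(25); manip.sleep(.2); st()
open('c.txt','w').write(f'{x} {y} {z}')
print(manip.current_q())
E
```

```text
t 18.35 [ 0.6194 -0.0083  0.1105] F [0.43 0.62 0.35] M [-0.096  0.063 -0.039] gap 0.09154710668902105
t 19.4083 [ 0.6195 -0.0083  0.1105] F [ 0.77 -0.28  0.31] M [ 0.006 -0.007 -0.025] gap 0.03999272953519517
x 0.6195283773634713
t 19.8583 [ 0.6195 -0.0083  0.1105] F [-0.2  -0.1  -0.73] M [0.032 0.04  0.018] gap 0.04004560509861796
t 20.275 [ 0.6196 -0.0083  0.1105] F [-0.4   1.03 -0.18] M [-0.049  0.035  0.027] gap 0.03944566169900927
[-0.30932611  0.56800863  0.37666569  1.74549647 -0.26032881  0.87730017
  0.21603978]
```

Centred: lateral forces are now near zero. I try both ways gently.

```bash
cat >> h.py <<'E'
def turn(a0,s,amax,lim=.3,step=4):
    x,y,z=map(float,open('c.txt').read().split()); a=a0
    while abs(a-a0)<amax:
        a+=s*step; manip.move_pose([x,y,z],down(np.radians(-90+a)))
        m=manip.current_wrist_torque()[2]; ang=np.degrees((R.from_quat(manip.current_tcp_rot())*R.from_quat(down(-np.pi/2)).inv()).as_rotvec()[2])
        print(a,round(ang,1),round(m,3),np.round(manip.current_force(),1),round(manip.current_clock(),2))
        if abs(m)>lim: return a,True
    return a,False
E
python3 - <<'E'
from h import *
print(turn(0,1,28))
E
```

```text
4 3.9 0.007 [0.6 0.3 0.4] 20.52
8 7.8 0.016 [ 0.7  0.2 -0.2] 20.77
12 11.8 0.057 [0.2 0.  0.6] 21.02
16 15.8 0.051 [ 1.   0.5 -0. ] 21.27
20 19.8 -0.035 [-0.5  2.1  0. ] 21.52
24 23.8 -0.024 [0.6 1.4 0.3] 21.77
28 27.8 -0.017 [1.  1.6 0.9] 22.02
(28, False)
```

Counter-clockwise turns freely past 25°. I go back and try the other way for a stop, as asked.

```bash
python3 - <<'E'
from h import *
a,h=turn(28,-1,28,step=7)
if not h: a,h=turn(0,-1,28,step=3,lim=.2)
print(a,h)
E
```

```text
21 21.1 -0.042 [1.4 1.4 0.1] 22.27
14 14.3 -0.058 [0.1 0.9 0.5] 22.52
7 7.3 -0.053 [0.2 1.3 0.7] 22.77
0 0.4 -0.025 [-0.1  1.1  0.8] 23.02
-3 -2.7 -0.034 [0.7 1.5 1.1] 23.27
-6 -5.8 0.031 [0.6 3.7 1.5] 23.52
-9 -8.8 0.026 [1.1 5.8 2.1] 23.77
-12 -11.7 0.09 [1.2 4.8 1.2] 24.02
-15 -14.7 0.176 [1.4 6.6 1.5] 24.27
-18 -17.7 0.288 [2.8 6.1 2.2] 24.52
-18 True
```

Clockwise meets a stop at about 10°, where the torque builds, so counter-clockwise (a right-hand thread) is the way. I turn to the stop.

```bash
python3 - <<'E'
from h import *
a,h=turn(-18,1,63,step=9)
if not h: a,h=turn(a,1,24,step=2,lim=.3)
print(a,h); st()
open('a.txt','w').write(str(a))
E
```

```text
-9 -9.1 0.097 [0.  3.4 3.8] 24.78
0 -0.4 0.057 [0.1 1.  2.3] 25.04
9 8.5 0.022 [0.9 0.6 1.3] 25.3
18 17.5 0.02 [1.5 0.9 1.6] 25.56
27 26.5 0.018 [1.8 0.6 2.7] 25.82
36 35.5 0.041 [1.7 2.6 3.1] 26.07
45 44.5 0.0 [2.2 2.1 1.8] 26.33
47 46.7 -0.024 [2.  2.5 2.4] 26.58
49 48.9 0.01 [2.6 2.6 2.8] 26.83
51 50.9 0.024 [4.2 2.5 1.5] 27.08
53 52.9 -0.372 [4.4 2.3 0.7] 27.33
53 True
t 27.3333 [ 0.6201 -0.0084  0.1105] F [4.38 2.28 0.65] M [ 0.56  -1.224 -0.372] gap 0.03934605451648989
```

Firm stop at about 53°. I ease off a degree, grip a little harder and lift, checking the force.

```bash
python3 - <<'E'
from h import *
x,y,z=map(float,open('c.txt').read().split())
manip.move_pose([x,y,z],down(np.radians(-90+51.5))); effector.close(35); st()
for dz in(.003,.006,.010,.015,.020,.03):
    manip.servo_line([x,y,z+dz],vel=.03); st()
    if manip.current_force()[2]<-15: print('stuck'); break
else:
    manip.servo_line([x,y,z+.13],vel=.12); manip.sleep(.5); st()
im=[viewer.get_image(n) for n in("side","top")]
a=cv2.resize(im[0][40:240,180:380],None,fx=2,fy=2); b=cv2.resize(im[1][100:300,120:320],None,fx=2,fy=2)
cv2.imwrite('pics/lift.png',np.hstack([a,b])[:,:,::-1])
E
```

```text
t 27.8 [ 0.62   -0.0084  0.1106] F [4.16 1.67 0.69] M [ 0.556 -1.13   0.007] gap 0.03929845279948049
t 28.05 [ 0.6199 -0.0084  0.1133] F [ 5.14  2.   -1.11] M [ 0.563 -1.26  -0.041] gap 0.03911823967550994
t 28.3 [ 0.6199 -0.0084  0.1162] F [ 5.41  1.39 -0.38] M [ 0.587 -1.322 -0.031] gap 0.038980205941238626
t 28.5833 [ 0.6197 -0.0082  0.1202] F [4.76 2.53 0.12] M [ 0.681 -1.178 -0.026] gap 0.039472121676422986
t 28.9 [ 0.6186 -0.0092  0.1252] F [1.37 0.27 2.36] M [ 0.116 -0.262  0.007] gap 0.03900948263520043
t 29.2167 [ 0.6188 -0.0088  0.1301] F [ 0.27  0.04 -0.94] M [-0.065 -0.035  0.023] gap 0.03935821360758614
t 29.7 [ 0.6197 -0.0083  0.1408] F [-0.78  0.21 -1.32] M [-0.026  0.02   0.021] gap 0.03914007975325615
t 31.1833 [ 0.6195 -0.0083  0.2404] F [-0.07  0.11 -1.01] M [-0.012 -0.042  0.018] gap 0.03926231011572575
```

View pics/lift.png

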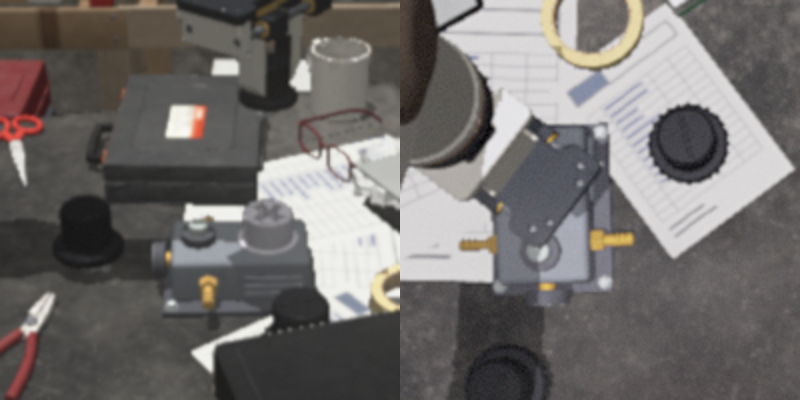

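The cap hangs upright in the gripper at side-crop (268,90), and the open neck shows at (268,222). The button is up and the other things are undisturbed. Handing in.

```bash
python3 -c "
from h import *
st(); print(manip.hand_in())"
```

```text
t 31.2833 [ 0.6195 -0.0083  0.2405] F [0.07 0.18 0.13] M [-0.018  0.047  0.037] gap 0.03927097187846454
the job is handed in; nothing more can be done
None
```

I handed the job in at 31.3 s: the button was pressed to its stop and released first, then the cap was tried both ways, turned counter-clockwise to its stop at about 53°, lifted 13 cm and held upright above the open neck.

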